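Fold down the bail and draw the stopper whose thread hand is unknown

ROBOT

A 7-joint arm with a two-finger parallel gripper is mounted at the origin on a cart in front of the work surface, level with it; the furniture and walls round the work are solid. World frame = base frame: x ahead of the robot, y to its left, z up, the work surface at z = 0. Lengths are in m, angles in rad, forces in N, time in s.
With the tool pointing down it reaches from about 0.425 to 0.925 m from the base axis. Payload 6.8 kg.
Tool frame: the origin (TCP) lies at the centre of the arm's flange, where the gripper is bolted on; the fingertips stand 173 mm ahead of it and the grasp point (between the pads) lies 155 mm ahead of it (finger_overhang is the distance from the TCP to the fingertips, in m); y points along the fingers, z is the direction in which the jaws open and shut, and the axes are right-handed (so a half turn about y gives the same grasp; the last joint's range is limited). The gripper opens to 85 mm and grips with 20 to 120 N. Pads are 22 mm wide; open, the fingers measure 114 mm over their backs; the gripper's body (76 mm by 85 mm) begins 54 mm behind the grasp point. The pads swing forward as they close: fully open they stand 13 mm farther back than shut.
Start: joints at [1.169, 0.477, 0.022, 1.555, -0.011, 1.109, -0.083], TCP at [0.195, -0.646, 0.405] pointing down, gripper open.
Joint ranges: [-2.96, 2.96], [-0.34, 2.1], [-1.41, 1.46], [0.24, 2.44], [-1.37, 4.51], [0.17, 1.92], [-2.96, 2.96]. Speed limits (rad/s): [2.39, 2.39, 3.14, 3.14, 3.14, 3.14, 3.14].

INTERFACE

Orientations are given as a rotation vector (axis times angle).
In Python, from bench import get_obs, grab_frame, hand_in, finger_overhang gives the robot as it stands. The module is installed in compiled form; this text tells all that it offers.
- The arm moves only by the shell command python3 -m jog 'ROWS' [FORCE]. ROWS is JSON, a list of rows, each a list of 3 entries, a list of its own where there are three numbers: the shift along the tool's x, y, z in cm, then the turn about the tool's y in rad, then the gripper command: -1 is fully open, 1 is shut, values between are in proportion. In form: [[[x, y, z], twist, gripper], ...]. A call has 1 to 10 rows; each row is the pose to reach, as a shift and turn from the pose commanded when the call began, along the tool's axes at that moment; what a row does not reach only later rows make up. A row lasts 1/8 s, in which the tool goes at most 62.5 mm and 10.7 degrees, less where a joint would pass 70% of its speed; a pose out of reach is approached as far as the arm can. A call with a gripper value outside its range is refused whole. The fingers move at their own pace and stop on an object; FORCE is the grip in N (left out, the last holds). Time passes only in rows, so rows that repeat a pose let the fingers close. It gives the time, the measured TCP pose, the force and the opening at its end, in the units of the state.
- get_obs(): the state, without advancing time (a new reading comes with each control period).
- grab_frame(name): name is "side" or "top"; returns a dict with "image" (480x640x3 uint8, blue, green, red), "fx", "fy", "cx", "cy" (pixels), "origin" and "rotation" of the camera in the world. Camera axes: x right, y up, looking along -z (the intrinsics and any distortion apply to the point x, -y, -z); pixel columns grow to the right and rows downward; lengths in m; the calibration is good to about 2 mm. A picture is of the moment at which its call begins. There is no depth.
- hand_in(): hands the job in, once; it reports no verdict.
The state is a dict: "clock": time; "joints": joint angles; "qvel": joint speeds; "tau": joint torques, N m; "tcp_pos": TCP position; "orientation": TCP orientation; "contact_force": force on the tool from outside, world axes, zero at the start; "moment": the same for the moment, N m; "grip_width": finger opening in m.
Only numpy, scipy, OpenCV 4.12 (cv2) and the standard library are available. Lean on these libraries where they do the work, as an engineer would, in place of code of your own. Each camera call takes 0.05 s, during which the arm holds its last target.

TASK

Swing the green canister's carrying handle down to its front until it lies fully home in the two clips. Then open the stopper by its red wing: it may be right- or left-handed, so feel which of the two ways it gives, turn it that way until it comes free (about a sixth of a turn), and lift it straight out. Finish still holding the stopper in the gripper, upright and still, about a hand's breadth (10 cm) above its opening, with the handle still in its clips and the onion, lemon, mugs and spoon left where they are.

Things in the scene. Friction and masses are not known exactly. Their poses are not given: they have to be found in the camera images.
- canister: Heavy, fixed round green canister, 150 mm across, 100 mm high, a steel filler plate on top. Origin: centre of its underside; z up; its -x side is its front, where two dark steel clips stick out (115 mm from the axis, 46 mm to either side of the middle, up to 87 mm above the worktop). An arched carrying handle (bail) is hinged on its +y and -y sides.
- bail (a joint): Hinge angle of the carrying handle, rad: 0 = upright over the stopper, growing as it swings to the canister's front; 1.571 (end stop) = level, fully home in the two clips. Hinge line: along the canister's y, through its axis, 80 mm above the worktop. Stiff: it stays where it is left; about 1 N at the grip moves it.
- bail_grip (a point): Centre of the handle's wooden grip, a round bar 12 mm thick, 64 mm long, parallel to the canister's y, 115 mm from the hinge line. Folded home it is 80 mm above the worktop, with 34 mm free between it and the canister's wall.
- stopper: Loose stopper, about 0.3 kg: black disc 68 mm across, 6 mm thick, on it a 4 mm step (44 mm across) and below it a stem 18 mm long with three lugs (29 mm from the axis) hooked under the steel plate. Origin: centre of the disc's underside, z up. Its x axis starts along the canister's x within 2 degrees.
- stopper_wing (a point): Middle of the stopper's upright red wing grip, 24 mm above the stopper's origin: the wing is 46 mm long (along the stopper's x), 12 mm thick (along its y), its top 38 mm above the origin.
- canister_mouth (a point): Centre of the opening, on the steel plate's top, 100 mm above the worktop; the seated stopper's origin. One way the stopper turns only 5 to 11 degrees before an inner stop blocks it; the other way it turns freely to a stop at 64 to 70; at 60 (within 8) its lugs face the slots and it lifts straight out. Which way differs from start to start and cannot be seen.
- onion: Bystander, leave alone: red onion, about 82 mm round. Origin: centre of its underside.
- lemon: Bystander, leave alone: yellow lemon, about 78x55x56 mm. Origin: centre of its underside.
- mug_cream: Bystander, leave alone: cream mug standing upside down, 94 mm high. Origin: centre of its underside.
- mug_blue: Bystander, leave alone: white mug with dark dots, 91 mm high. Origin: centre of its underside.
- teaspoon: Bystander, leave alone: steel teaspoon, 130 mm long. Origin: centre of its underside.

How it is judged:
On the way, in this order (a step that is already met when the one before it is completed fails the run):
1. the handle lies home in its clips, the stopper still closed (value of joint bail above 1.5 rad and z of stopper in the frame of canister_mouth below 0.01 m and angle between the x axis of stopper and the x axis of canister, either way round below 0.5 rad), for 0.2 s.
2. the stopper is turned to its release position while still seated (value of joint bail above 1.5 rad and z of stopper in the frame of canister_mouth below 0.015 m and angle between the x axis of stopper and the x axis of canister, either way round above 0.8 rad), for 0.1 s.
3. the stopper is lifted clear, in the gripper (value of joint bail above 1.5 rad and z of stopper in the frame of canister_mouth above 0.05 m and contact force between stopper and the fingers above 0.5 N), for 0.2 s.
At the end, for the whole second after the job is handed in: The handle is within 0.07 rad of its end stop (joint above 1.5); the stopper is held by the fingers (over 0.5 N), free of the canister, 60 to 160 mm above its seat, within 60 mm sideways of the opening, within 20 degrees of upright and still (under 30 mm/s) (value of joint bail above 1.5 rad and z of stopper in the frame of canister_mouth between 0.06 and 0.16 m and horizontal distance between stopper and canister_mouth below 0.06 m and angle between stopper's own z axis and vertical below 0.35 rad and linear speed of stopper below 0.03 m/s and contact force between stopper and the fingers above 0.5 N and contact force between stopper and canister below 0.1 N); the arm keeps its last pose, push and grip.
It fails at once if a bystander is moved by more than 30 mm (distance of any of onion, lemon, mug_cream, mug_blue, teaspoon from where it was at the start of the episode above 0.03 m).
It fails at once if the stopper is tipped over (angle between stopper's own z axis and vertical above 0.8 rad).
It also fails if it takes over 61 s, if anything falls off the work surface, if the arm or the gripper's body presses on something with over 40 N, if the wrist force passes 120 N, or if a joint passes its speed limit or range.

## Working session

There is one attempt and no reset: what is moved stays moved. The work goes in short steps, Python scripts to look and compute and a shell command to move; the robot and the scene stay as the last step left them, time stands still between calls to the robot, and variables do not carry over. Pictures are saved under pics/ and viewed, and the job is handed in when it is done.

```bash
mkdir -p pics
python3 - <<'E'
from bench import *
import cv2
o=get_obs()
for k,v in o.items(): print(k,v)
print(finger_overhang() if callable(finger_overhang) else finger_overhang)
for n in("side","top"):
    f=grab_frame(n); cv2.imwrite(f"pics/{n}0.png",f["image"])
    print(n,{k:v for k,v in f.items() if k!="image"})
E
```

```text
clock 0.0
joints [ 1.16889612  0.47780155  0.02233017  1.55646893 -0.01151448  1.10929767
 -0.08310317]
qvel [ 0.00030518  0.00226675 -0.00029449 -0.00055635 -0.00083317  0.00076203
 -0.00043169]
tau [ 9.05449742e-04 -5.96457767e+01  1.60835747e+00 -2.81205028e+01
  1.24339038e-02  9.33367264e-03  4.18253933e-06]
tcp_pos [ 0.1954071  -0.64580158  0.40371688]
orientation [-0.30578385  2.06557897 -2.06181087]
contact_force [ 0.60351231  0.34046237 -0.13456135]
moment [ 0.02494845  0.02796803 -0.00925549]
grip_width 0.08563013131976197
0.1734
side {'fx': 488.1862517892515, 'fy': 488.1862517892515, 'cx': 325.56711780819313, 'cy': 237.0283310586383, 'origin': array([0.54072689, 0.90322085, 0.56136154]), 'rotation': array([ 0.09326287, -1.53022334, -2.62205716])}
top {'fx': 605.2534787515964, 'fy': 605.2534787515964, 'cx': 317.97078108967924, 'cy': 230.13579216860828, 'origin': array([0.42499155, 0.17537693, 1.21034938]), 'rotation': array([ 0.15117245, -0.15874771, -1.55280665])}
```

View pics/side0.png

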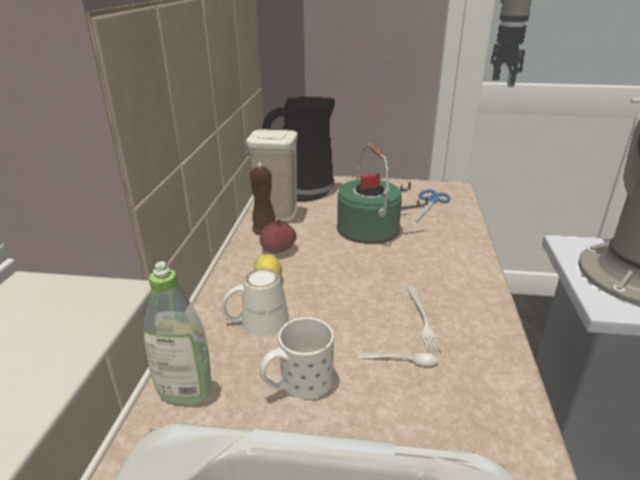

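View pics/top0.png

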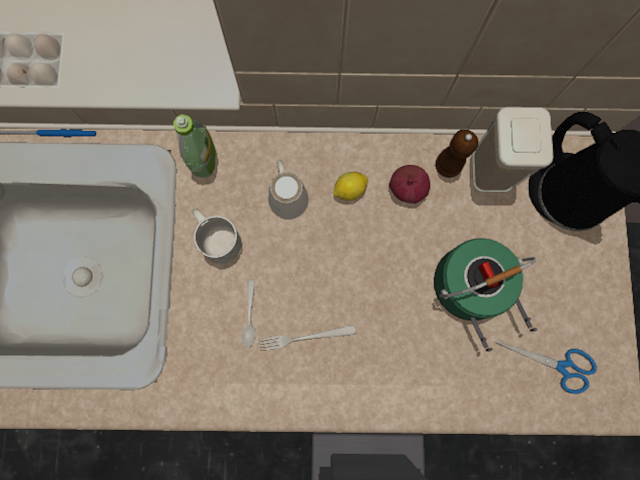

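```bash
cat > h.py <<'E'
from bench import *
import cv2, numpy as np
from scipy.spatial.transform import Rotation as R
def ray(f,u,v):
    d=np.array([(u-f["cx"])/f["fx"],-(v-f["cy"])/f["fy"],-1.])
    return f["origin"],R.from_rotvec(f["rotation"]).apply(d)
def plane(f,u,v,z):
    o,d=ray(f,u,v); return o+d*(z-o[2])/d[2]
def proj(f,p):
    c=R.from_rotvec(f["rotation"]).inv().apply(np.array(p)-f["origin"])
    return f["cx"]+f["fx"]*c[0]/-c[2], f["cy"]-f["fy"]*c[1]/-c[2]
def tri(f,a,g,b):
    o1,d1=ray(f,*a);o2,d2=ray(g,*b)
    s=np.linalg.lstsq(np.c_[d1,-d2],o2-o1,rcond=None)[0]
    p,q=o1+s[0]*d1,o2+s[1]*d2
    return (p+q)/2,np.linalg.norm(p-q)
def red(f):
    h=cv2.cvtColor(f["image"],cv2.COLOR_BGR2HSV)
    return (((h[...,0]<5)|(h[...,0]>174))&(h[...,1]>190)&(h[...,2]>90)).astype(np.uint8)
def orange(f):
    h=cv2.cvtColor(f["image"],cv2.COLOR_BGR2HSV)
    return ((h[...,0]>=6)&(h[...,0]<18)&(h[...,1]>150)&(h[...,2]>90)).astype(np.uint8)
def green(f):
    h=cv2.cvtColor(f["image"],cv2.COLOR_BGR2HSV)
    return ((h[...,0]>65)&(h[...,0]<90)&(h[...,1]>120)).astype(np.uint8)
def crop(f,x0,y0,w,h,name,s=5):
    c=f["image"][y0:y0+h,x0:x0+w]; cv2.imwrite("pics/"+name,cv2.resize(c,None,fx=s,fy=s,interpolation=cv2.INTER_CUBIC))
E
python3 - <<'E'
from h import *
T=grab_frame("top");S=grab_frame("side")
crop(T,420,225,140,110,"t1.png");crop(S,320,130,130,120,"s1.png")
for n,f in(("T",T),("S",S)):
  for m,fn in(("red",red),("orange",orange),("green",green)):
    k=fn(f); N,l,st,c=cv2.connectedComponentsWithStats(k)
    for i in range(1,N):
      if st[i,4]>15:
        p=np.argwhere(l==i)[:,::-1].astype(np.float32)
        print(n,m,st[i],c[i].round(1),[np.round(x,1) for x in cv2.minAreaRect(p)])
E
```

```text
T red [482 262  12  16  96] [487.8 269.5] [array([487.6, 269.2]), array([15.2,  6.3]), np.float64(63.4)]
T orange [486 266  35  19 234] [503.1 275.2] [array([503.3, 275.3]), array([ 7.1, 35.6]), np.float64(67.4)]
T green [435 273   6   6  19] [437.5 275.3] [array([437.5, 275.5]), array([5., 5.]), np.float64(90.0)]
```

View pics/t1.png

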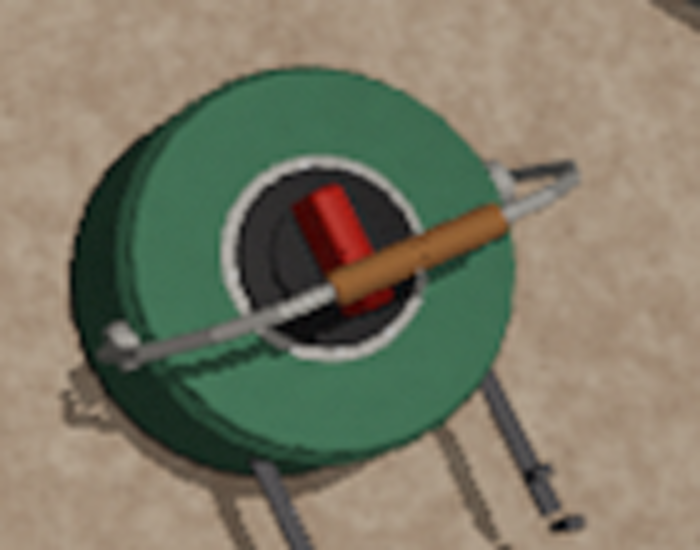

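View pics/s1.png

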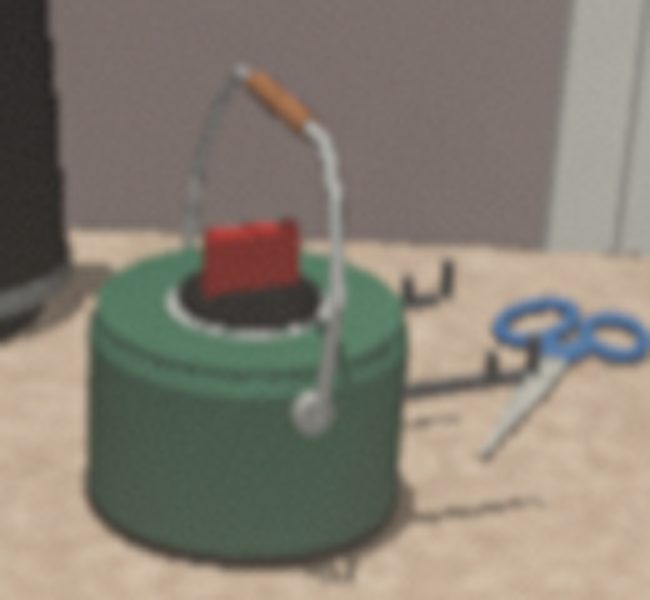

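Run:
```python
from h import *
T=grab_frame("top");S=grab_frame("side")
crop(T,455,300,100,70,"t2.png",7)
g=lambda x,y:(420+x/5-.4,225+y/5-.4)
s=lambda x,y:(320+x/5-.4,130+y/5-.4)
c=plane(T,*g(323,257),.1);print("ring T",c)
print("green top",plane(T,*g(320,265),.098))
# ring in the side view: left 167 right 330
print("ring S",plane(S,*s(248,285),.1))
for z in(.18,.19,.195,.2):print(z,plane(T,503.1,275.2,z),plane(S,*s(281,101),z))
print("grip",tri(T,(503.1,275.2),S,s(281,101)))
print("grip end far",tri(T,g(506,218),S,s(247,72)))
print("grip end near",tri(T,g(337,290),S,s(315,130)))
# wing top
for a in((316,187),(372,305),(296,203),(345,190),(391,300)): print("wing",plane(T,*g(*a),.138))
for a in((205,230),(297,221)): print("wingS",plane(S,*s(*a),.138))
hsv=cv2.cvtColor(T["image"],cv2.COLOR_BGR2HSV);print(hsv[265,460],hsv[290,500])
hsv=cv2.cvtColor(S["image"],cv2.COLOR_BGR2HSV);print(hsv[225,370],hsv[183,370],hsv[150,376])
```

```text
ring T [ 0.56510223 -0.13655046  0.1       ]
green top [ 0.56236766 -0.13587622  0.098     ]
ring S [ 0.56673915 -0.15905008  0.1       ]
0.18 [ 0.55679441 -0.14657797  0.18      ] [ 0.55624771 -0.18976917  0.18      ]
0.19 [ 0.5555152  -0.14345326  0.19      ] [ 0.55584072 -0.16110896  0.19      ]
0.195 [ 0.5548756 -0.1418909  0.195    ] [ 0.55563723 -0.14677886  0.195     ]
0.2 [ 0.554236   -0.14032854  0.2       ] [ 0.55543374 -0.13244875  0.2       ]
grip (array([ 0.55510543, -0.14135635,  0.19682351]), np.float64(0.0009192723212926949))
grip end far (array([ 0.569348  , -0.17126482,  0.19912516]), np.float64(0.005456173007025315))
grip end near (array([ 0.54096678, -0.11430641,  0.19399825]), np.float64(0.0022808612730766276))
wing [ 0.58548143 -0.12442571  0.138     ]
wing [ 0.5433738 -0.1426     0.138    ]
wing [ 0.57960861 -0.11701687  0.138     ]
wing [ 0.58452893 -0.1347838   0.138     ]
wing [ 0.54524037 -0.14944921  0.138     ]
wingS [ 0.5866572  -0.13142278  0.138     ]
wingS [ 0.54550839 -0.14722713  0.138     ]
[ 72 108 113] [ 55  20 143]
[62 47 92] [  2 150 121] [ 12 129 160]
```

View pics/t2.png

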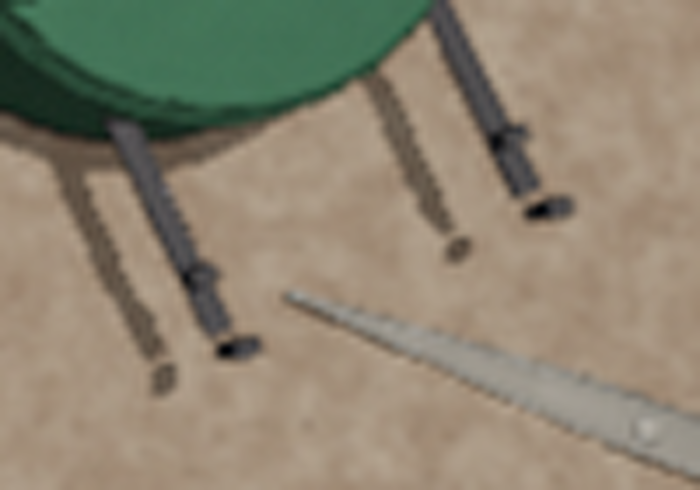

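Run:
```python
from h import *
T=grab_frame("top");S=grab_frame("side")
g=lambda x,y:(420+x/5-.4,225+y/5-.4)
k=lambda x,y:(455+x/7-.4,300+y/7-.4)
l=plane(T,*k(245,345),.087);r=plane(T,*k(556,207),.087)
print("clips",l,r,np.linalg.norm(l-r),(l+r)/2)
d=(l-r)[:2];print("yaw from clips",np.degrees(np.arctan2(-d[0],d[1])))
n=np.array([d[1],-d[0]])/np.linalg.norm(d); print("centre from clips",(l+r)[:2]/2+n*.115)
# ring ellipse: bright low-sat
h=cv2.cvtColor(T["image"],cv2.COLOR_BGR2HSV)
m=((h[...,0]>60)&(h[...,0]<95)&(h[...,1]>70)&(h[...,2]>90)).astype(np.uint8);m[:,:420]=0;m[:225]=0;m[340:]=0;m[:,560:]=0
cs,_=cv2.findContours(m,cv2.RETR_EXTERNAL,cv2.CHAIN_APPROX_NONE)
pts=np.vstack(cs);hull=cv2.convexHull(pts)
e=cv2.fitEllipse(hull);print(e,plane(T,*e[0],.095), "diam",e[1][0]/605*1.115)
o=get_obs();M=R.from_rotvec(o["orientation"]).as_matrix();print(M.round(3))
```

```text
clips [ 0.43320093 -0.14443822  0.087     ] [ 0.4697261  -0.22773451  0.087     ] 0.0909525216774755 [ 0.45146351 -0.18608636  0.087     ]
yaw from clips 23.6773050488917
centre from clips [ 0.55678301 -0.13990408]
((484.30596923828125, 276.7202453613281), (73.3686752319336, 78.0663070678711), 136.97109985351562) [ 0.56439335 -0.13809532  0.095     ] diam 0.13521664939439001
[[-0.957 -0.     0.29 ]
 [-0.29   0.    -0.957]
 [-0.    -1.    -0.   ]]
```

```bash
python3 -m jog '[[[-10,-1.6,-8],-0.3,-1],[[-20,-1.6,-15],-0.6,-1],[[-30,-1.6,-23],-1.0,-1],[[-40,-1.6,-31],-1.4,-1],[[-49.1,-1.6,-37.9],-1.69,-1],[[-49.1,-1.6,-37.9],-1.69,-1],[[-49.1,-1.6,-37.9],-1.69,-1],[[-49.1,-1.6,-37.9],-1.69,-1],[[-49.1,-1.6,-37.9],-1.69,-1],[[-49.1,-1.6,-37.9],-1.69,-1]]' 20
```

```text
clock: 1.65
tcp_pos: [0.5566, -0.1395, 0.4211]
orientation: [-1.377, 0.898, -0.899]
contact_force: [1.0, -0.9, 0.0]
grip_width: 0.0854
```

```bash
cat > a.py <<'E'
from h import *
def need(target):
    o=get_obs();M=R.from_rotvec(o["orientation"]).as_matrix()
    z=M[:,2]
    return o,np.degrees(np.arctan2(z[1],z[0])),(M.T@(np.array(target)-o["tcp_pos"]))*100
if __name__=="__main__":
    import sys
    o,a,d=need([float(x) for x in sys.argv[1:4]]);print("zang",a.round(1),"shift cm",d.round(2),"F",np.round(o["contact_force"],1),"w",round(o["grip_width"],4),"j",o["joints"].round(2),o["tcp_pos"].round(4))
E
python3 a.py .555 -.1414 .352
python3 - <<'E'
from h import *
T=grab_frame("top");S=grab_frame("side");crop(T,400,200,160,120,"t3.png");crop(S,320,80,130,150,"s3.png",4)
E
```

```text
zang 23.8 shift cm [ 0.11  6.91 -0.23] F [ 1.  -0.9  0. ] w 0.0854 j [ 0.57  0.35 -0.54  1.76  0.2   1.09  0.38] [ 0.5566 -0.1395  0.4211]
```

View pics/s3.png

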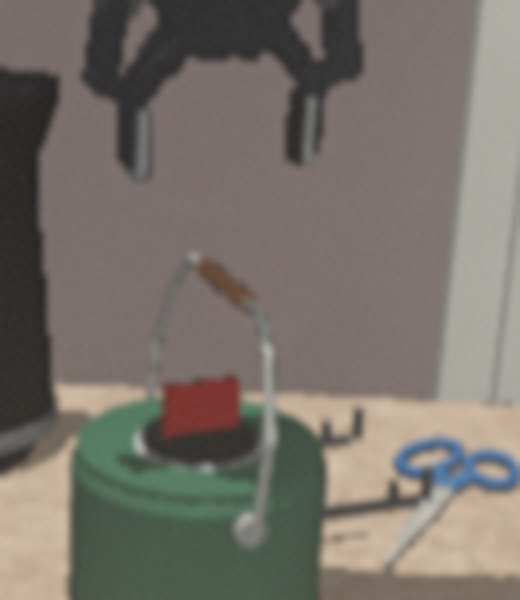

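View pics/t3.png

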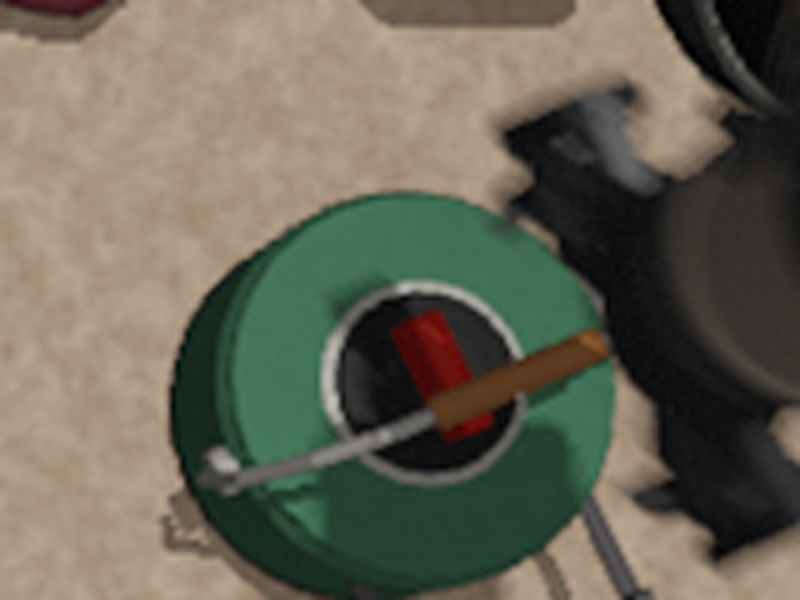

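```bash
python3 -m jog '[[[0.1,4,-0.2],0,-1],[[0.1,6.9,-0.2],0,-1],[[0.1,6.9,-0.2],0,-1],[[0.1,6.9,-0.2],0,1],[[0.1,6.9,-0.2],0,1],[[0.1,6.9,-0.2],0,1],[[0.1,6.9,-0.2],0,1],[[0.1,6.9,-0.2],0,1],[[0.1,6.9,-0.2],0,1],[[0.1,6.9,-0.2],0,1]]' 20; python3 a.py .555 -.1414 .352
```

```text
clock: 3.0
tcp_pos: [0.5544, -0.1429, 0.3522]
orientation: [-1.377, 0.899, -0.9]
contact_force: [-1.8, -0.6, 4.9]
grip_width: 0.011
zang 23.7 shift cm [-0.11  0.02  0.11] F [-1.8 -0.6  4.9] w 0.011 j [ 0.55  0.42 -0.52  1.83  0.25  0.96  0.34] [ 0.5544 -0.1429  0.3522]
```

```bash
python3 -m jog '[[[0,0.15,-1.1],0,1],[[0,0.45,-2.2],0,1],[[0,0.9,-3.3],0,1],[[0,1.34,-4.3],0,1],[[0,1.95,-5.3],0,1],[[0,2.64,-6.2],0,1],[[0,3.45,-7.05],0,1],[[0,4.3,-7.8],0,1],[[0,4.3,-7.8],0,1]]'; python3 a.py .465 -.181 .238
python3 - <<'E'
from h import *
S=grab_frame("side");crop(S,320,80,130,150,"s4.png",4)
E
```

```text
clock: 4.12
tcp_pos: [0.4822, -0.1747, 0.3078]
orientation: [-1.377, 0.901, -0.899]
contact_force: [2.3, -2.8, -1.9]
grip_width: 0.0112
zang 23.6 shift cm [-0.11  6.98 -1.82] F [ 2.3 -2.8 -1.9] w 0.0112 j [ 0.65  0.38 -0.51  2.    0.25  0.82  0.41] [ 0.4822 -0.1747  0.3078]
```

View pics/s4.png

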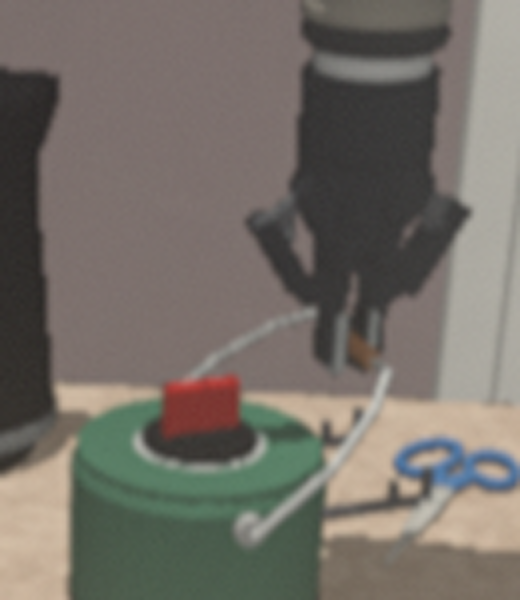

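```bash
python3 -m jog '[[[0,0.94,-0.67],0,1],[[0,1.93,-1.24],0,1],[[0,2.98,-1.71],0,1],[[0,4.07,-2.07],0,1],[[0,5.19,-2.32],0,1],[[0,5.8,-2.4],0,1],[[0,6.33,-2.46],0,1],[[0,6.8,-2.49],0,1],[[0,7.15,-2.49],0,1],[[0,7.3,-2.49],0,1]]'; python3 a.py .4597 -.183 .2378
python3 - <<'E'
from h import *
S=grab_frame("side");crop(S,320,80,130,150,"s5.png",4)
E
```

```text
clock: 5.42
tcp_pos: [0.4595, -0.1846, 0.2353]
orientation: [-1.378, 0.901, -0.9]
contact_force: [-2.5, -6.1, 0.9]
grip_width: 0.0108
zang 23.6 shift cm [-0.14 -0.25  0.08] F [-2.5 -6.1  0.9] w 0.0108 j [ 0.63  0.47 -0.46  2.09  0.33  0.65  0.36] [ 0.4595 -0.1846  0.2353]
```

View pics/s5.png

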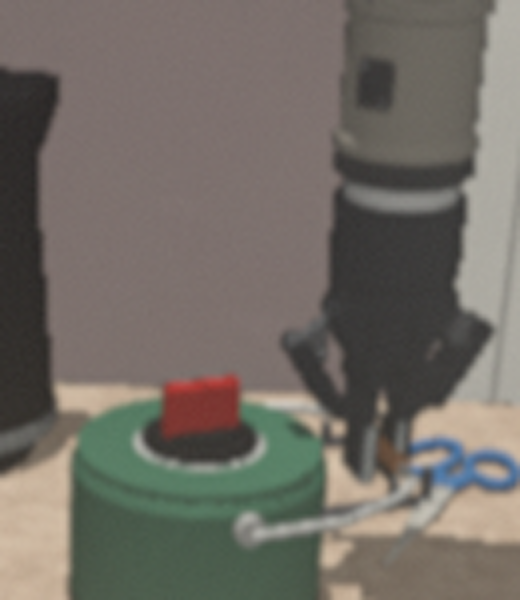

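```bash
python3 -m jog '[[[0,0.2,0],0,1],[[0,0.4,0],0,1],[[0,0.4,0],0,1]]';python3 -m jog '[[[0,0.3,0],0,1],[[0,0.3,0],0,1]]'
```

```text
clock: 5.85
tcp_pos: [0.4595, -0.1846, 0.232]
orientation: [-1.378, 0.901, -0.9]
contact_force: [-3.1, -4.9, 8.9]
grip_width: 0.0109
clock: 6.1
tcp_pos: [0.4596, -0.1846, 0.2302]
orientation: [-1.379, 0.901, -0.9]
contact_force: [-7.9, -4.5, 23.6]
grip_width: 0.0108
```

```bash
python3 -m jog '[[[0,0,0],0,0.3],[[0,0,0],0,0.3],[[0,0,0],0,0.3],[[0,0,0],0,0.3]]'; python3 -m jog '[[[0,-2,0],0,0.3],[[0,-4,0],0,0.3],[[0,-8,0],0,0.3],[[0,-13,0],0,0.3],[[0,-18,0],0,0.3],[[0,-18,0],0,0.3]]'
python3 - <<'E'
from h import *
S=grab_frame("side");crop(S,320,130,130,120,"s6.png",5)
T=grab_frame("top");crop(T,420,225,140,120,"t6.png",5)
E
```

```text
clock: 6.6
tcp_pos: [0.46, -0.1839, 0.2285]
orientation: [-1.377, 0.9, -0.899]
contact_force: [-0.0, -0.1, -0.9]
grip_width: 0.0302
clock: 7.35
tcp_pos: [0.4613, -0.1841, 0.4125]
orientation: [-1.375, 0.894, -0.906]
contact_force: [0.5, 0.5, -1.1]
grip_width: 0.03
```

View pics/s6.png

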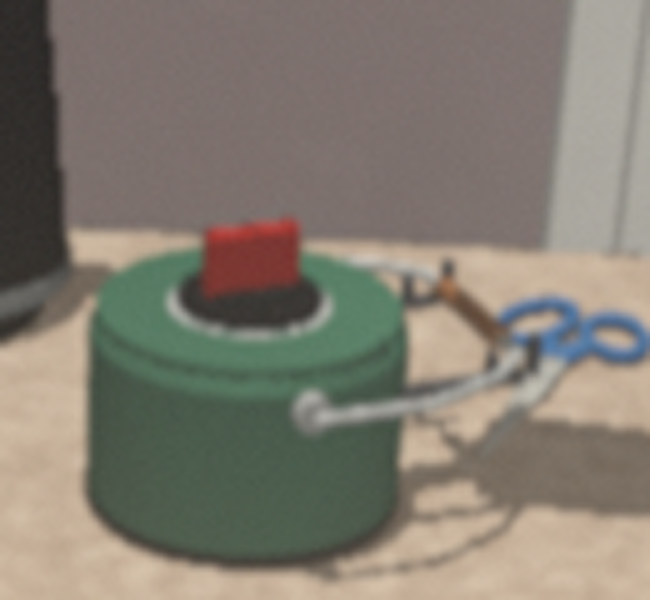

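View pics/t6.png

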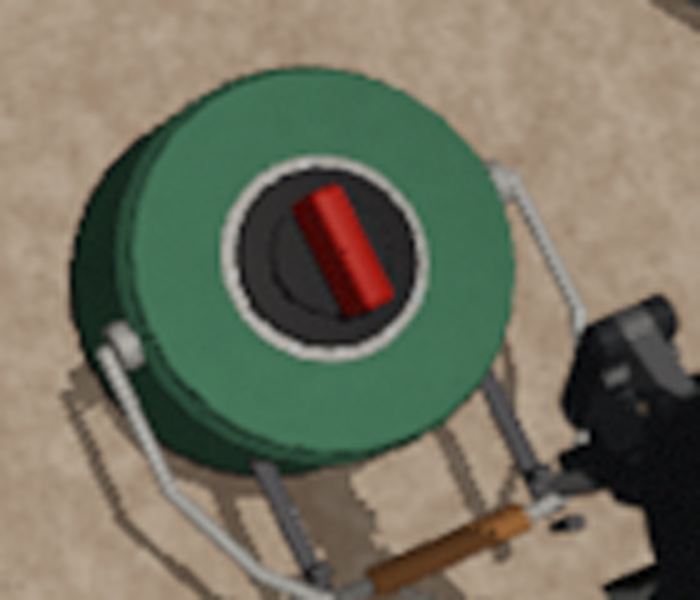

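```bash
python3 - <<'E'
from h import *
S=grab_frame("side");T=grab_frame("top")
g=lambda x,y:(420+x/5-.4,225+y/5-.4)
s=lambda x,y:(320+x/5-.4,130+y/5-.4)
print(tri(T,g(449,548),S,s(472,311)),tri(T,g(525,514),S,s(442,286)),tri(T,g(372,583),S,s(503,338)))
w=plane(T,*g(354,245),.138);print("wing",w)
a=plane(T,*g(329.5,187),.138);b=plane(T,*g(380,302),.138);print(a,b,np.degrees(np.arctan2(a[1]-b[1],a[0]-b[0])),np.linalg.norm(a-b))
print("ring",plane(T,*g(324,258),.1))
# predicted wing seen in side
print("wingS",[plane(S,*s(*q),.138) for q in((205,232),(297,221))])
E
python3 a.py .564 -.137 .42
```

```text
(array([ 0.46018665, -0.18373419,  0.08139185]), np.float64(0.00011532631422932119)) (array([ 0.47328226, -0.21262246,  0.08109935]), np.float64(0.0005983981410988166)) (array([ 0.44701954, -0.15475824,  0.08126013]), np.float64(0.0003869138287735476))
wing [ 0.56475175 -0.1371377   0.138     ]
[ 0.58554315 -0.12926943  0.138     ] [ 0.54447842 -0.14549789  0.138     ] 21.563541931412605 0.04415511541278961
ring [ 0.56473576 -0.13690461  0.1       ]
wingS [array([ 0.58651825, -0.12905366,  0.138     ]), array([ 0.54550839, -0.14722713,  0.138     ])]
zang 23.7 shift cm [-0.12 -1.28 11.46] F [ 0.6  0.4 -0.7] w 0.0296 j [ 0.74  0.22 -0.55  1.94  0.14  1.01  0.54] [ 0.4595 -0.1841  0.4074]
```

```bash
python3 -m jog '[[[0,-1,5],0.18,-0.2],[[-0.1,-1,11.5],0.36,-0.2],[[-0.1,-1,11.5],0.54,-0.2],[[-0.1,-1,11.5],0.72,-0.2],[[-0.1,-1,11.5],0.9,-0.2],[[-0.1,-1,11.5],1.08,-0.2],[[-0.1,-1,11.5],1.26,-0.2],[[-0.1,-1,11.5],1.44,-0.2],[[-0.1,-1,11.5],1.59,-0.2],[[-0.1,-1,11.5],1.59,-0.2]]'; python3 a.py .5648 -.137 .288
python3 - <<'E'
from h import *
S=grab_frame("side");crop(S,320,80,130,150,"s7.png",4)
E
```

```text
clock: 8.8
tcp_pos: [0.5647, -0.1369, 0.417]
orientation: [-0.405, 2.006, -2.004]
contact_force: [0.2, 0.1, 0.1]
grip_width: 0.0513
zang -67.3 shift cm [-0.03 12.9   0.03] F [0.2 0.1 0.1] w 0.0513 j [ 0.36  0.33 -0.29  1.76  0.11  1.07 -1.14] [ 0.5647 -0.1369  0.417 ]
```

View pics/s7.png

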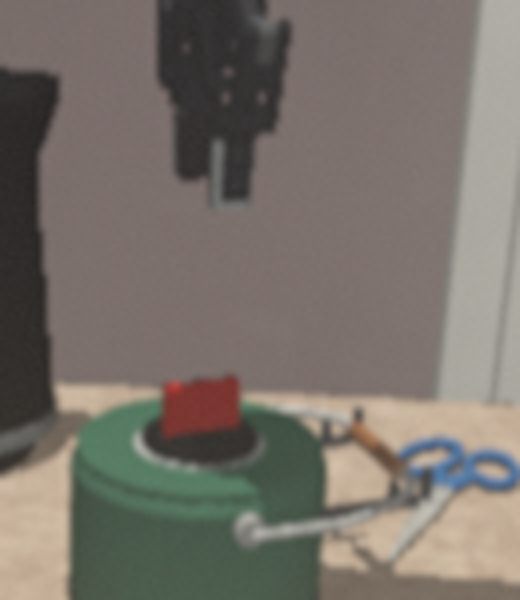

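```bash
python3 -m jog '[[[0,5,0],0,-0.2],[[0,10,0],0,-0.2],[[0,12.9,0],0,-0.2],[[0,12.9,0],0,-0.2],[[0,12.9,0],0,1],[[0,12.9,0],0,1],[[0,12.9,0],0,1],[[0,12.9,0],0,1],[[0,12.9,0],0,1]]' 50; python3 a.py .5648 -.137 .288
python3 - <<'E'
from h import *
print(get_obs()["moment"].round(2))
S=grab_frame("side");crop(S,320,80,130,150,"s8.png",4)
E
```

```text
clock: 9.98
tcp_pos: [0.5657, -0.1372, 0.2915]
orientation: [-0.397, 2.003, -2.005]
contact_force: [-0.4, -0.1, 6.6]
grip_width: 0.011
zang -67.4 shift cm [ 0.08  0.35 -0.05] F [-0.4 -0.1  6.6] w 0.011 j [ 0.34  0.47 -0.27  1.87  0.17  0.82 -1.19] [ 0.5657 -0.1372  0.2915]
[ 0.06  0.14 -0.  ]
```

View pics/s8.png

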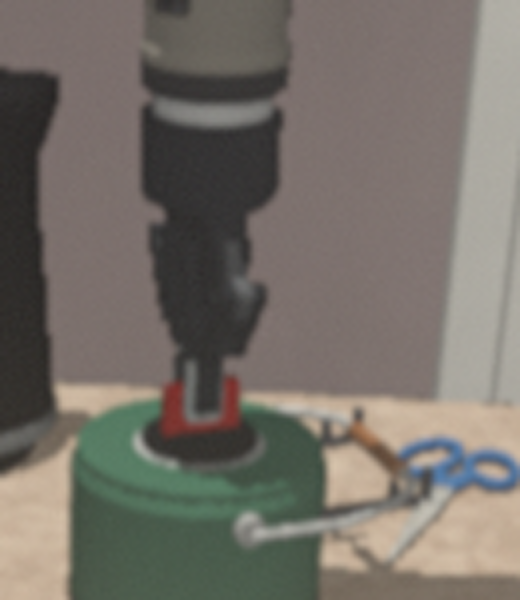

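```bash
python3 -m jog '[[[0,0,0],0.07,1],[[0,0,0],0.14,1],[[0,0,0],0.2,1],[[0,0,0],0.2,1]]'; python3 -c "
from bench import *;print(get_obs()['moment'].round(2))"; python3 a.py .5648 -.137 .288
```

```text
clock: 10.52
tcp_pos: [0.5658, -0.1352, 0.2915]
orientation: [-0.206, 2.117, -2.116]
contact_force: [-1.1, 4.4, 7.7]
grip_width: 0.0111
[0.93 0.35 0.61]
zang -78.7 shift cm [0.13 0.35 0.15] F [-1.1  4.4  7.7] w 0.0111 j [ 0.3   0.47 -0.23  1.87  0.14  0.82 -1.37] [ 0.5658 -0.1352  0.2915]
```

```bash
python3 -m jog '[[[0,0,0],0.05,1],[[0,0,0],0.1,1],[[0,0,0],0.1,1]]'; python3 -c "
from bench import *;print(get_obs()['moment'].round(2))"; python3 a.py .5648 -.137 .288
```

```text
clock: 10.9
tcp_pos: [0.5658, -0.1349, 0.2916]
orientation: [-0.107, 2.169, -2.168]
contact_force: [-2.4, 3.8, 9.0]
grip_width: 0.0112
[0.95 0.46 1.81]
zang -84.2 shift cm [0.12 0.36 0.2 ] F [-2.4  3.8  9. ] w 0.0112 j [ 0.29  0.46 -0.2   1.87  0.12  0.81 -1.45] [ 0.5658 -0.1349  0.2916]
```

The torque climbs from 0.6 to 1.8 N m at about 17°, so this way is blocked. I'll try the other.

```bash
python3 -m jog '[[[0,0,0],-0.15,1],[[0,0,0],-0.3,1],[[0,0,0],-0.4,1],[[0,0,0],-0.5,1],[[0,0,0],-0.6,1],[[0,0,0],-0.6,1]]'; python3 -c "
from bench import *;print(get_obs()['moment'].round(2))"; python3 a.py .5648 -.137 .288
```

```text
clock: 11.65
tcp_pos: [0.5658, -0.137, 0.2915]
orientation: [-0.656, 1.816, -1.819]
contact_force: [-0.1, 0.2, 7.2]
grip_width: 0.0113
[0.17 0.19 0.17]
zang -50.2 shift cm [ 0.07  0.35 -0.07] F [-0.1  0.2  7.2] w 0.0113 j [ 0.4   0.48 -0.34  1.86  0.21  0.83 -0.93] [ 0.5658 -0.137   0.2915]
```

```bash
python3 -m jog '[[[0,0,0],-0.15,1],[[0,0,0],-0.3,1],[[0,0,0],-0.45,1],[[0,0,0],-0.6,1],[[0,0,0],-0.73,1],[[0,0,0],-0.73,1]]'; python3 -c "
from bench import *;print(get_obs()['moment'].round(2))"; python3 a.py .5648 -.137 .288
python3 - <<'E'
from h import *
S=grab_frame("side");crop(S,320,80,130,150,"s9.png",4)
T=grab_frame("top");crop(T,420,225,140,120,"t9.png",5)
E
```

```text
clock: 12.4
tcp_pos: [0.5653, -0.1367, 0.2915]
orientation: [-1.136, 1.314, -1.316]
contact_force: [-2.7, 1.0, 8.5]
grip_width: 0.011
[0.39 0.7  0.16]
zang -8.3 shift cm [ 0.03  0.35 -0.05] F [-2.7  1.   8.5] w 0.011 j [ 0.52  0.51 -0.51  1.86  0.32  0.86 -0.29] [ 0.5653 -0.1367  0.2915]
```

View pics/s9.png

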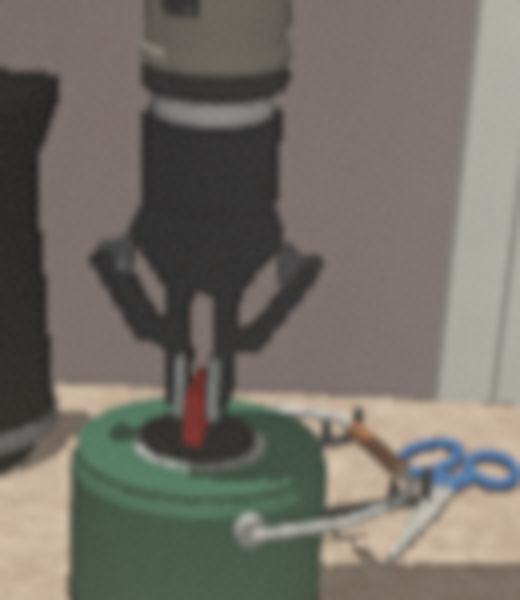

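View pics/t9.png

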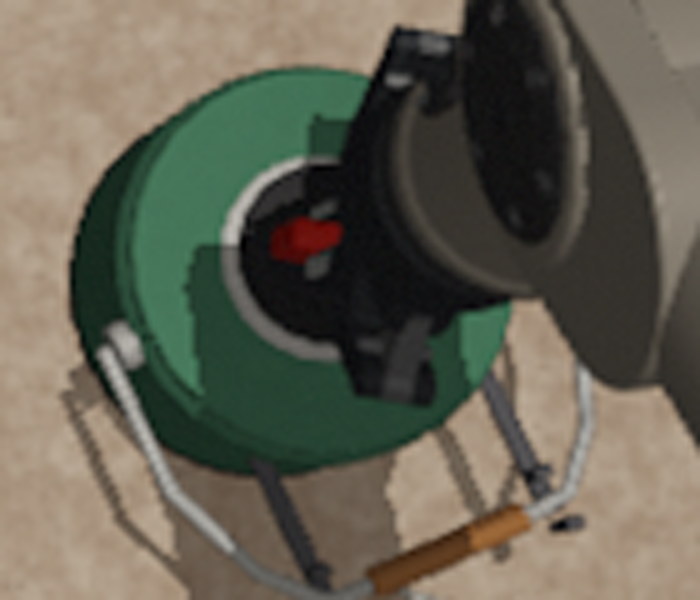

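```bash
python3 -m jog '[[[0,-0.3,0],0,1],[[0,-0.6,0],0,1],[[0,-0.9,0],0,1],[[0,-0.9,0],0,1]]'; python3 -c "
from bench import *;print(get_obs()['moment'].round(2))"; python3 a.py .5648 -.137 .388
```

```text
clock: 13.0
tcp_pos: [0.5649, -0.1369, 0.2989]
orientation: [-1.136, 1.317, -1.316]
contact_force: [-0.5, 2.8, -1.7]
grip_width: 0.011
[0.55 0.09 0.01]
zang -8.4 shift cm [ 0.01 -8.91 -0.01] F [-0.5  2.8 -1.7] w 0.011 j [ 0.53  0.5  -0.52  1.85  0.31  0.87 -0.29] [ 0.5649 -0.1369  0.2989]
```

```bash
python3 -m jog '[[[0,-0.8,0],0,1],[[0,-1.6,0],0,1],[[0,-2.4,0],0,1],[[0,-3.2,0],0,1]]'; python3 a.py .5648 -.137 .392
```

```text
clock: 13.5
tcp_pos: [0.565, -0.1373, 0.3315]
orientation: [-1.136, 1.316, -1.317]
contact_force: [-0.1, 0.1, -2.4]
grip_width: 0.011
zang -8.4 shift cm [-0.02 -6.05 -0.02] F [-0.1  0.1 -2.4] w 0.011 j [ 0.54  0.46 -0.53  1.83  0.28  0.93 -0.26] [ 0.565  -0.1373  0.3315]
```

```bash
python3 -m jog '[[[0,-1.5,0],0,1],[[0,-3,0],0,1],[[0,-4.5,0],0,1],[[0,-6,0],0,1],[[0,-6,0],0,1],[[0,-6,0],0,1],[[0,-6,0],0,1]]'; python3 a.py .5648 -.137 .392
python3 - <<'E'
from h import *
S=grab_frame("side");crop(S,320,80,130,150,"s10.png",4);cv2.imwrite("pics/sfull.png",S["image"])
T=grab_frame("top");cv2.imwrite("pics/tfull.png",T["image"])
print(get_obs()["qvel"].round(3))
E
```

```text
clock: 14.38
tcp_pos: [0.5647, -0.1372, 0.3899]
orientation: [-1.137, 1.318, -1.316]
contact_force: [0.1, -0.6, -2.6]
grip_width: 0.0107
zang -8.4 shift cm [-0.02 -0.21  0.01] F [ 0.1 -0.6 -2.6] w 0.0107 j [ 0.56  0.39 -0.55  1.77  0.23  1.04 -0.22] [ 0.5647 -0.1372  0.3899]
[-0.    -0.003 -0.001 -0.004 -0.002  0.001  0.001]
```

View pics/s10.png

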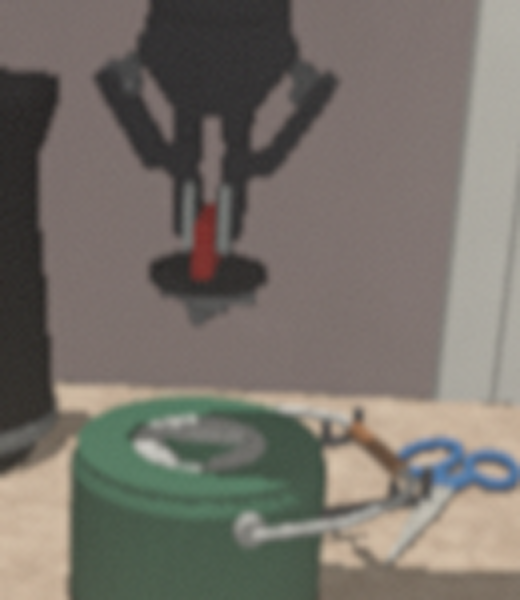

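View pics/tfull.png

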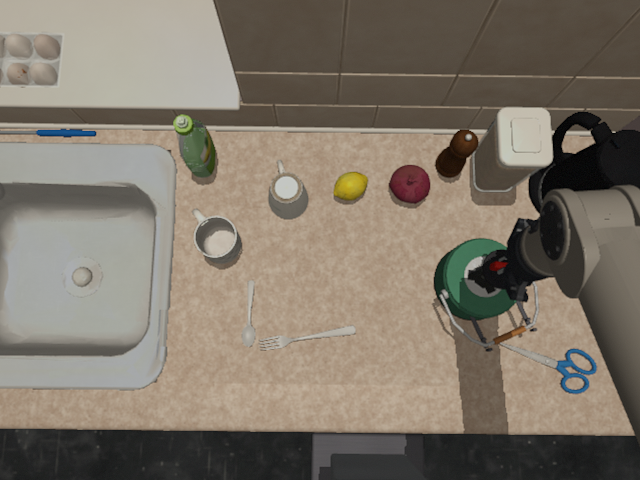

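The side view shows the stopper upright in the jaws (disc at about (208,272) in the crop), well clear of its opening at about (200,440). The handle is in its clips. In the top view, the bystanders are where they were at the start. I'm handing in.

```bash
python3 -c "
from bench import *
print(hand_in())"
```

```text
the job is handed in; nothing more can be done
None
```

The job is handed in. The handle is folded into its clips, and the stopper is out and held in the gripper, upright and still, about 10 cm above its opening. No verdict was reported, so these are my own checks.

- **Handle:** I gripped the wooden grip and swung it round to the front, then pressed it down to about 24 N. Triangulated afterwards, the grip centre was 81 mm above the worktop and 115 mm from the axis, against 80 mm and 115 mm when fully home. The last pictures show it still in both clips.
- **Stopper:** Clockwise, seen from above, was blocked: the torque rose to 1.8 N m at about 17°. That is past the stated 5 to 11°, so some of it was arm give or slip in the grip. Counter-clockwise it turned with about 0.2 N m to about 59°, going by the tool angle. I did not measure the stopper's own angle. It then lifted out without catching.
- **At the end:** The tool had risen 98 mm since the turn, the clock read 14.4 s, and the wrist carried about 2.6 N, close to the stopper's weight. The gripper opening was 10.7 mm, close to the 11 mm first read on the 12 mm wing, and the joints were practically at rest.
- **Bystanders:** By eye in the top view, the onion, lemon, mugs and spoon had not moved; I did not measure them.
- **Grasp height:** When I gripped the wing, the tool stopped about 3.5 mm above where I had sent it, with about 7 N upward, probably a fingertip resting on the stopper's step. It did no visible harm.

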